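# Take an oil reading from the bench vacuum pump with its dipstick

### The job

Check the oil of the small vacuum pump: pick up the wiped dipstick by its grip, push it gently down the pump's slanting dipstick tube until its collar sits on the tube's mouth, then draw it right out again. Present it for reading: hold it level and still with its tip about a hand's breadth above the empty steel instrument tray, so that any drip falls into the tray. Finish while still holding it there; leave the tray and the dropper bottle where they stand.

Things in the scene. Friction and masses are not known exactly. Their poses are not given: they have to be found in the camera images.
- dipstick_grip (a point): Centre of the loose dipstick's black plastic grip: 48 mm long (x), 20 wide (y), 27 high (z), flat sides; about 100 g. Own x runs along the dipstick to its tip, z is up as it lies. Collar face 32 mm and tip 137 mm ahead along x. At the start it lies level on the desk on grip and collar, axis 13.5 mm up, tip roughly away from the robot, rod over a blue booklet of lens tissue (55 x 85 x 10).
- dipstick_collar (a point): Point on the dipstick's axis in the front face of its steel collar, a disc 27 mm in diameter and 8 mm thick ahead of the grip. This face stops on the tube's mouth; the rod comes out of it. Same axes as the grip.
- dipstick_tip (a point): Pointed end of the dipstick's straight steel rod (6 mm diameter, 105 mm long from the collar face, two dark marks near the end). Same axes as the grip, x points out of the tip.
- vacuum_pump: Grey bench vacuum pump, fixed, about 260 x 112 mm: oil casing (top 115 mm above the desk) with aluminium cover plate, round sight glass and slanting steel dipstick tube on the side towards the robot, finned motor behind; its carrying handle is the highest part, 148 mm. Origin on the desk under its middle, own x points to the motor, away from the robot.
- dipstick_tube: The pump's fixed steel dipstick tube. Origin: centre of its open mouth, 117 mm above the desk. Own z is the tube's axis and points out of the mouth, up and towards the robot at 45 degrees. Rim 25 mm outside, 18 mm inside diameter, a funnel within 16 mm to a straight 9 mm bore; 114 mm deep, so that the dipstick enters until its collar face meets the rim.
- instrument_tray: Shallow empty steel instrument tray, loose, on the desk to one side of the pump (the dipstick lies on the other side): 121 mm (own x) by 215 mm (own y), rim 15 mm high. Origin at the centre of its underside.
- dropper_bottle: Bystander: glass dropper bottle, 42 mm across, 110 mm tall, standing on the desk at the right. Origin at the centre of its underside.

How it is judged:
By the outcome, as a careful person would: the job done as asked, in the order asked, and still so for the second after the job is handed in, while the arm keeps its last pose, push and grip.
It also fails if it takes over 58 s, if anything falls off the work surface, if the arm or the gripper's body presses on something with over 40 N, if the wrist force passes 120 N, or if a joint passes its speed limit or range.

### The arm

A 6-joint arm with a two-finger parallel gripper is mounted at the origin on a cart in front of the work surface, level with it; the furniture and walls round the work are solid. World frame = base frame: x ahead of the robot, y to its left, z up, the work surface at z = 0. Lengths are in m, angles in rad, forces in N, time in s.
With the tool pointing down it reaches from about 0.375 to 0.9 m from the base axis. Payload 3.1 kg.
Tool frame: the origin (TCP) lies midway between the tips of the shut fingers; the grasp point (between the pads) lies 19 mm behind it; x points along the fingers, y is the direction in which the jaws open and shut, and the axes are right-handed (so a half turn about x gives the same grasp; the last joint's range is limited). The gripper opens to 85 mm and grips with 20 to 120 N. Pads are 22 mm wide; open, the fingers measure 114 mm over their backs; the gripper's body (76 mm by 85 mm) begins 54 mm behind the grasp point. The pads swing forward as they close: fully open they stand 13 mm farther back than shut.
Start: joints at [1.002, 0.527, 1.433, -0, 1.181, -0.178], TCP at [0.238, 0.578, 0.231] pointing down, gripper open.
Joint ranges: [-3.08, 3.08], [-0.75, 2.2], [0.22, 2.44], [-1.43, 4.57], [0, 2.65], [-2.85, 2.85]. Speed limits (rad/s): [2.79, 2.79, 3.14, 3.14, 3.14, 3.14].

### API

Orientations are given as a unit quaternion [x, y, z, w].
In Python, from station import manip gives the robot as it stands.
- The arm moves only by the tool carry_out, never from a script. Its argument "commands" is a list that holds one entry, the list of rows, each a list of 7 numbers: the shift along the tool's x, y, z in units of 25 mm (1.0 is 25 mm), then the turn, a rotation vector about the tool's x, y, z in units of 5 degrees (1.0 is 5 degrees), then the finger opening in mm, from 0 to 85.4. A call has exactly 5 rows; each row is the pose to reach, as a shift and turn from the pose commanded when the call began, along the tool's axes at that moment; what a row does not reach only later rows make up. A row lasts 1/10 s, in which the tool goes at most 50 mm and 8.59 degrees, less where a joint would pass 70% of its speed; a pose out of reach is approached as far as the arm can. A call with a gripper value outside its range is refused whole. The fingers move at their own pace and stop on an object; "force" is the grip in N (left out, the last holds). Time passes only in rows, so rows that repeat a pose let the fingers close, or fill a call up. It gives the time, the measured TCP pose, the force and the opening at its end, in the units of the state.
- manip.sense(): the state, without advancing time (a new reading comes with each control period).
- manip.snapshot(name): name is "side" or "top"; returns a dict with "image" (384x512x3 uint8, red, green, blue), "fx", "fy", "cx", "cy" (pixels), "rvec" (rotation vector, rad) and "tvec" (3), from world to camera coordinates, as OpenCV has them. Camera axes: x right, y down, z forward; pixel columns grow to the right and rows downward; lengths in m; the calibration is good to about 2 mm. A picture is of the moment at which its call begins. There is no depth.
- manip.sign_off(): hands the job in, once; it reports no verdict.
The state is a dict: "t": time; "q": joint angles; "qd": joint speeds; "tau": joint torques, N m; "tcp_pos": TCP position; "tool_rot": TCP orientation; "force": force on the tool from outside, world axes, zero at the start; "ft_torque": the same for the moment, N m; "finger_gap": opening from 0.0 (shut) to 1.0 (fully open).
Only numpy, scipy, OpenCV 4.12 (cv2) and the standard library are available. Lean on these libraries where they do the work, as an engineer would, in place of code of your own. Each camera call takes 0.05 s, during which the arm holds its last target.

## Working session

There is one attempt and no reset: what is moved stays moved. The work goes in short steps, Python scripts to look and compute and a tool call to move; the robot and the scene stay as the last step left them, time stands still between calls to the robot, and variables do not carry over. Pictures are saved under pics/ and viewed, and the job is handed in when it is done.

Besides the shell and the picture viewer there is one more tool, called after "Call:" as name([rows], argument=value, ...), one row to a line, values as JSON. carry_out: Moves the arm, as the interface text tells. Its arguments: {"type":"object","properties":{"commands":{"type":"array"},"force":{"type":"number"}},"required":["commands"]}

```bash
mkdir -p pics; ls; cat > h.py <<'E'
import numpy as np, cv2
from scipy.spatial.transform import Rotation as R
from station import manip
def snap(n,f):
    s=manip.snapshot(n); cv2.imwrite(f'pics/{f}.png',cv2.cvtColor(s['image'],cv2.COLOR_RGB2BGR))
    np.savez(f'pics/{f}.npz',**s); return s
def ray(s,u,v):
    Rm=cv2.Rodrigues(np.array(s['rvec'],float))[0]; t=np.array(s['tvec'],float).ravel()
    d=Rm.T@np.array([(u-float(s['cx']))/float(s['fx']),(v-float(s['cy']))/float(s['fy']),1.]); return -Rm.T@t,d/np.linalg.norm(d)
def plane(s,u,v,z):
    o,d=ray(s,u,v); return o+d*(z-o[2])/d[2]
def tri(s1,p1,s2,p2):
    o1,d1=ray(s1,*p1);o2,d2=ray(s2,*p2)
    k=np.linalg.lstsq(np.c_[d1,-d2],o2-o1,rcond=None)[0]
    a=o1+d1*k[0];b=o2+d2*k[1]; return (a+b)/2,np.linalg.norm(a-b)
def proj(s,P):
    return cv2.projectPoints(np.array(P,float).reshape(-1,3),np.array(s['rvec'],float),np.array(s['tvec'],float),np.array([[s['fx'],0,s['cx']],[0,s['fy'],s['cy']],[0,0,1]],float),None)[0].reshape(-1,2)
def load(f): return dict(np.load(f'pics/{f}.npz'))
E
python3 - <<'E'
from h import *
for n in('side','top'):
    s=snap(n,n+'0'); print(n,ray(s,256,192),s['fx'])
    cv2.imwrite(f'pics/{n}0b.png',cv2.resize(cv2.imread(f'pics/{n}0.png'),(800,600),interpolation=cv2.INTER_CUBIC))
print(manip.sense())
E
```

```text
pics
side (array([ 0.15295252, -1.15885649,  0.56097589]), array([ 0.34608889,  0.86390592, -0.36590852])) 367.31906798366015
top (array([ 0.47896411, -0.08243568,  1.48204929]), array([ 0.04490383,  0.02592035, -0.99865499])) 411.85292933474835
{'t': 0.1, 'q': array([ 1.00152131e+00,  5.28396488e-01,  1.43376501e+00, -2.63241547e-06,
        1.18142474e+00, -1.78491314e-01]), 'qd': array([-0.00105541, -0.00240196, -0.00356966,  0.00089028,  0.00133051,
        0.00159834]), 'tau': array([-6.07974416e-04, -4.43305564e+01, -1.78585786e+01, -2.78429416e-04,
        3.90456335e-03,  9.64553237e-07]), 'tcp_pos': array([0.23768531, 0.57734187, 0.23042009]), 'tool_rot': array([ 0.13662858,  0.69390807, -0.13794149,  0.69339481]), 'force': array([ 0.00356479,  0.3858767 , -0.42407257]), 'ft_torque': array([-0.04298686,  0.04032993,  0.0235877 ]), 'finger_gap': 0.9989787520544751}
```

View pics/side0b.png

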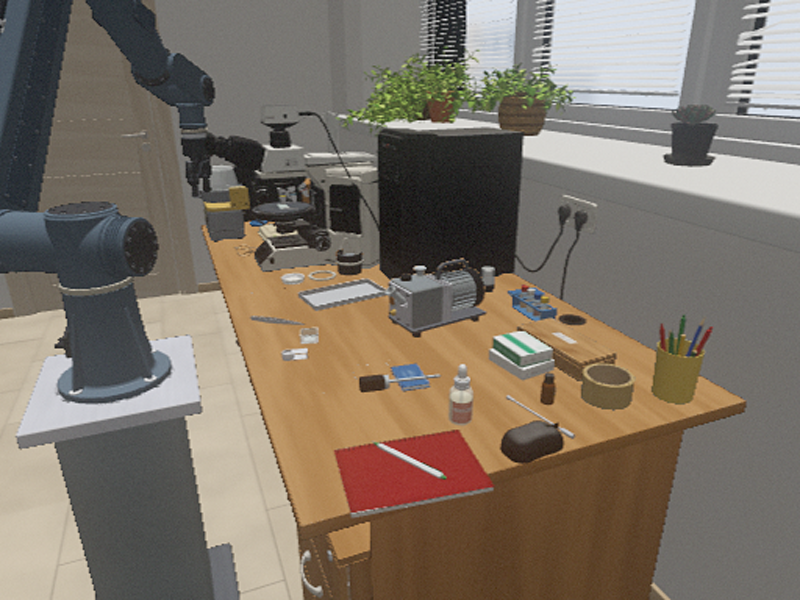

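View pics/top0b.png

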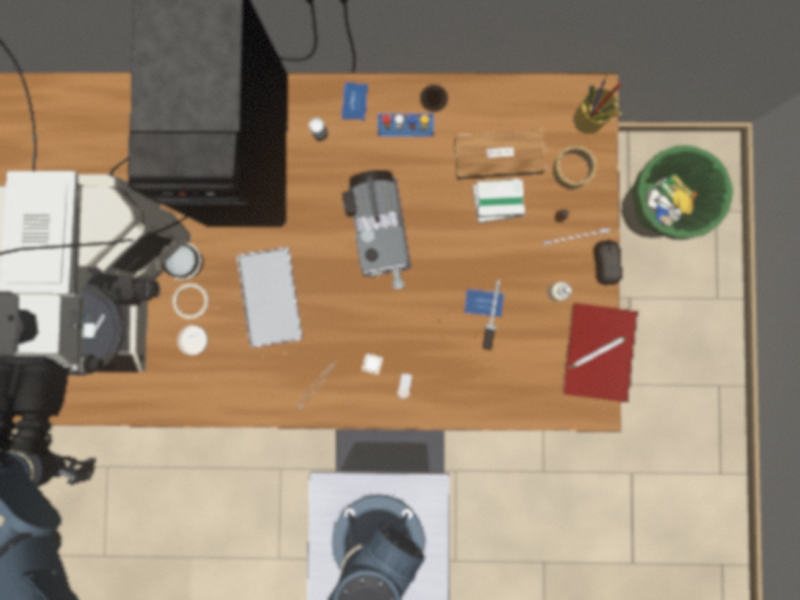

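The side view shows the grip at about (372,382) and the tube mouth near (392,290). In the top view the grip is at (488,340), the tip at (497,282), the tube at (398,280), and the tray at (270,298), all in 800-px coordinates. I'll zoom in next.

```bash
python3 - <<'E'
import cv2,numpy as np
s=cv2.imread('pics/side0.png');t=cv2.imread('pics/top0.png')
def c(im,u,v,w,h,k): return cv2.resize(im[v:v+h,u:u+w],None,fx=k,fy=k,interpolation=cv2.INTER_CUBIC)
cv2.imwrite('pics/c1.png',np.vstack([c(s,220,160,100,70,8)[:290*2],]) )
cv2.imwrite('pics/c2.png',c(s,220,220,80,50,10))
cv2.imwrite('pics/c3.png',np.hstack([c(t,210,140,65,60,6),c(t,285,170,65,60,6)]))
E
```

```text
(no output)
```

View pics/c1.png

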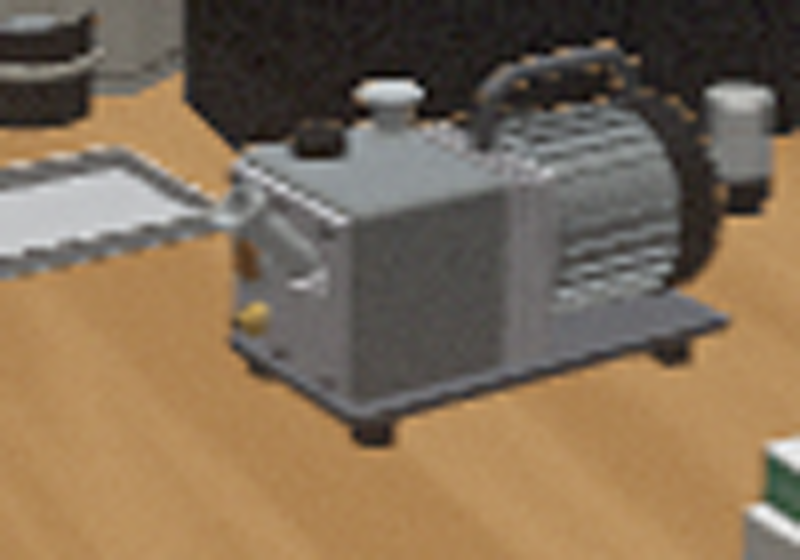

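View pics/c2.png

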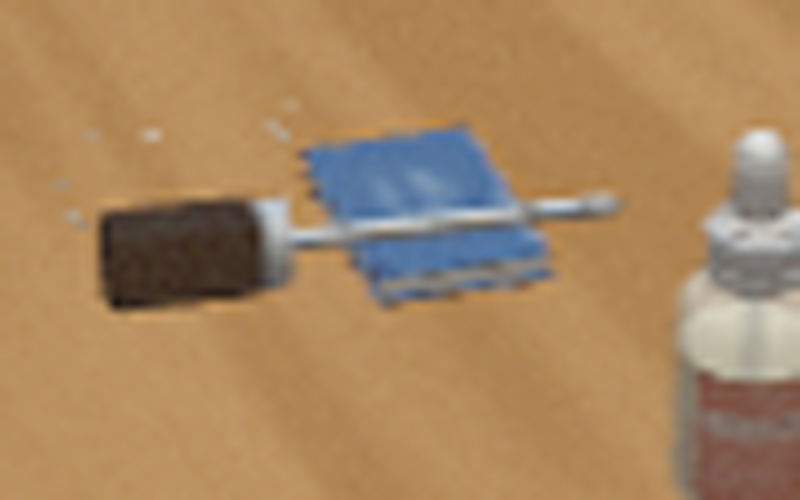

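View pics/c3.png

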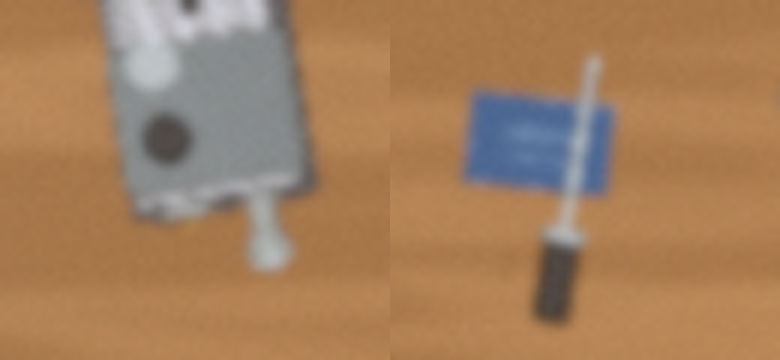

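```bash
python3 - <<'E'
from h import *
s=load('side0');t=load('top0')
def cen(s,x0,y0,x1,y1,f):
    im=s['image'][y0:y1,x0:x1].astype(int); m=f(im).astype(np.uint8)
    n,l,st,c=cv2.connectedComponentsWithStats(m); k=1+np.argmax(st[1:,4]); 
    r=cv2.minAreaRect(np.argwhere(l==k)[:,::-1].astype(np.float32)); print('area',st[k,4],'rect',np.array(r[0])+[x0,y0],r[1:])
    return c[k]+[x0,y0]
dark=lambda i:i.sum(2)<230
gs=cen(s,225,230,260,260,dark);gt=cen(t,300,200,325,230,dark);print(gs,gt)
print('grip',tri(s,gs,t,gt), plane(t,*gt,.0135),plane(t,*gt,.02))
print('tip',tri(s,(281.8,240.2),t,(319.2,179.5)))
print('tip plane',plane(t,319.2,179.5,.0135),plane(s,281.8,240.2,.0135))
print('grip rear',plane(t,311.7,223.2,.02))
print('mouth',tri(s,(249.2,185.6),t,(254.8,181)),plane(t,254.8,181,.117))
print('base',tri(s,(259.2,194.5),t,(252.8,171)))
# pump casing corners top view -> axis; mouth project
bl=lambda i:(i[...,2]>i[...,0]+40)
print('booklet',plane(t,*cen(t,295,170,330,215,bl),.01))
tr=cen(t,145,150,200,230,lambda i:(i.max(2)-i.min(2)<25)&(i.sum(2)>300)); print('tray',tr,plane(t,*tr,.007))
E
```

```text
area 152 rect [237.74615479 244.96923256] ((9.550674438476562, 15.876444816589355), 82.87498474121094)
area 45 rect [312. 217.] ((10.0, 4.0), 90.0)
[237.61842105 245.04605263] [311.91111111 217.08888889]
grip (array([ 0.45803108, -0.24393238,  0.01249409]), np.float64(0.0020768602019376834)) [ 0.45705823 -0.24350128  0.0135    ] [ 0.45715519 -0.24278838  0.02      ]
tip (array([ 0.59183518, -0.26979635,  0.013634  ]), np.float64(0.0018499078430136299))
tip plane [ 0.59098883 -0.26944723  0.0135    ] [ 0.59287911 -0.26975303  0.0135    ]
grip rear [ 0.4356194  -0.24204328  0.02      ]
mouth (array([ 0.57605922, -0.04238007,  0.11571898]), np.float64(0.002000679704195261)) [ 0.57691302 -0.04274847  0.117     ]
base (array([ 0.61497228, -0.03454938,  0.07336586]), np.float64(0.001141402756543492))
area 213 rect [306.59756088 193.12195206] ((16.233436584472656, 13.141352653503418), 6.34019136428833)
booklet [ 0.54237735 -0.22500491  0.01      ]
area 1949 rect [172.14669991 189.97799683] ((59.23728942871094, 33.12936782836914), 81.46923065185547)
tray [172.13288866 189.9343253 ] [0.55089567 0.25792847 0.007     ]
```

```bash
cat >> h.py <<'E'
def cmd(pos,Rt,st=None):
    """from measured pose -> shift (units 25mm) and turn (units 5deg) in tool axes"""
    st=st or manip.sense(); R0=R.from_quat(st['tool_rot'])
    d=R0.inv().apply(np.array(pos)-st['tcp_pos'])/.025
    r=(R0.inv()*Rt).as_rotvec(degrees=True)/5
    return np.round(d,2),np.round(r,2)
def tool(stickdir,sgn):
    """tool pose with tool x perpendicular to stick (below), tool y = sgn*stick y"""
    x=np.array(stickdir,float);x/=np.linalg.norm(x)
    y=np.cross([0,0,1],x);y/=np.linalg.norm(y); z=np.cross(x,y)
    tx=-z;ty=sgn*y
    return R.from_matrix(np.c_[tx,ty,np.cross(tx,ty)])
E
python3 - <<'E'
from h import *
t=load('top0')
st=manip.sense(); print(R.from_quat(st['tool_rot']).as_matrix().round(3))
im=t['image'][105:185,215:270]
g=cv2.cvtColor(im,cv2.COLOR_RGB2GRAY)
m=((im.max(2).astype(int)-im.min(2)<30)).astype(np.uint8)
for l in cv2.createLineSegmentDetector().detect(cv2.resize(g,None,fx=4,fy=4,interpolation=cv2.INTER_CUBIC))[0][:,0]:
    l=l/4
    if np.hypot(l[2]-l[0],l[3]-l[1])>12:
        p=plane(t,l[0]+215,l[1]+105,.115);q=plane(t,l[2]+215,l[3]+105,.115); d=q-p
        print(p[:2].round(3),q[:2].round(3),'yaw',np.degrees(np.arctan2(d[1],d[0])).round(1))
for sg in(1,-1):
    print(sg,tool([np.cos(np.radians(-10.9)),np.sin(np.radians(-10.9)),0],sg).as_matrix().round(2).tolist())
E
```

```text
[[-0.001  0.381  0.925]
 [-0.002  0.925 -0.381]
 [-1.    -0.002 -0.   ]]
[0.819 0.028] [ 0.82  -0.018] yaw -88.3
[ 0.796 -0.031] [0.8   0.011] yaw 84.8
[0.723 0.071] [0.77  0.081] yaw 12.0
1 [[0.0, 0.19, 0.98], [0.0, 0.98, -0.19], [-1.0, 0.0, 0.0]]
-1 [[0.0, -0.19, -0.98], [0.0, -0.98, 0.19], [-1.0, 0.0, 0.0]]
```

```bash
python3 - <<'E'
from h import *
t=load('top0');s=load('side0')
f=lambda x,y:(210+x/6-.4,140+y/6-.4)
def yaw(a,b,z):
    p=plane(t,*f(*a),z);q=plane(t,*f(*b),z);d=q-p;print(p.round(3),q.round(3),np.degrees(np.arctan2(d[1],d[0])))
yaw((140,208),(297,178),.115)
yaw((130,185),(108,30),.115)
yaw((258,185),(270,248),.1)
# side: base plate near edge, corners (355,415)->(730,322) crop 8 at (220,160), height ~ .02
g=lambda x,y:(220+x/8-.4,160+y/8-.4)
for a,b,z in(((360,412),(725,322),.02),((352,212),(505,180),.115)):
    p=plane(s,*g(*a),z);q=plane(s,*g(*b),z);d=q-p;print(p.round(3),q.round(3),np.degrees(np.arctan2(d[1],d[0])))
im=cv2.resize(t['image'][100:190,210:275],None,fx=8,fy=6.6,interpolation=cv2.INTER_CUBIC)
cv2.imwrite('pics/c4.png',im[...,::-1])
T=tool([np.cos(np.radians(-10.7)),np.sin(np.radians(-10.7)),0],1)
# waypoint 1 then above grip
print(cmd([.42,.12,.23],T)); 
E
```

```text
[0.599 0.03  0.115] [ 0.616 -0.057  0.115] -78.84667242752967
[0.612 0.036 0.115] [0.699 0.049 0.115] 8.658704724736953
[ 0.614 -0.035  0.1  ] [ 0.578 -0.042  0.1  ] -168.81194715183963
[ 0.623 -0.066  0.02 ] [ 0.824 -0.038  0.02 ] 7.88712584199422
[ 0.62  -0.064  0.115] [ 0.698 -0.054  0.115] 7.805545217642685
(array([  0.04, -14.14,  13.71]), array([-2.34, -0.01,  0.02]))
```

View pics/c4.png

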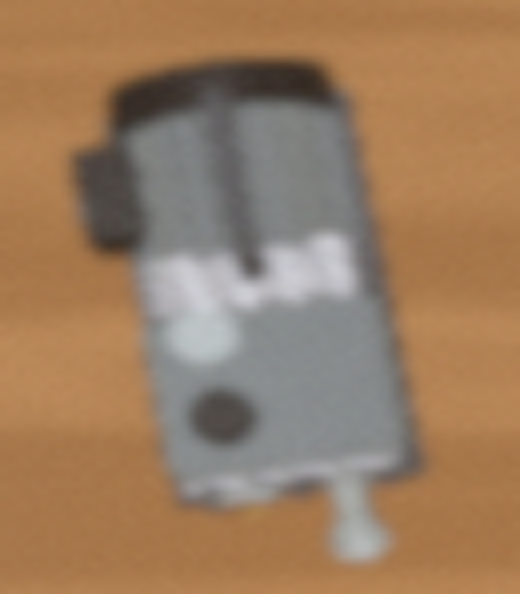

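Call:
carry_out([
  [[0,-1.4,1.4,-0.5,0,0,85],[0,-2.8,2.8,-1,0,0,85],[0,-4.2,4.2,-1.5,0,0,85],[0,-5.6,5.6,-2,0,0,85],[0,-7,7,-2.3,0,0,85]],
])

```text
t: 0.6
tcp_pos: [0.3333, 0.3475, 0.2311]
tool_rot: [0.066, 0.704, -0.066, 0.704]
force: [0.2, -0.3, -0.8]
finger_gap: 0.999
```

```bash
python3 - <<'E'
from h import *
t=load('top0')
f=lambda x,y:(210+x/8-.4,100+y/6.6-.4)
for a,b,z in(((422,470),(350,95),.02),((255,270),(213,85),.145),((180,495),(115,115),.1)):
    p=plane(t,*f(*a),z);q=plane(t,*f(*b),z);d=q-p;print(p.round(3),q.round(3),np.degrees(np.arctan2(d[1],d[0])))
st=manip.sense();print(st['t'],st['tcp_pos'],st['q'])
T=tool([np.cos(np.radians(-10.7)),np.sin(np.radians(-10.7)),0],1)
print(cmd([.4575,-.2435,.10],T)); 
E
```

```text
[ 0.62  -0.067  0.02 ] [ 0.825 -0.033  0.02 ] 9.336641617504041
[0.708 0.001 0.145] [0.8   0.019 0.145] 11.05574544723306
[0.599 0.034 0.1  ] [0.795 0.064 0.1  ] 8.61108122177447
0.6 [0.33328652 0.34754517 0.23106476] [ 5.73833345e-01  3.36054143e-01  1.78304782e+00 -1.92827362e-04
  1.02295782e+00 -8.08942360e-01]
(array([  5.25, -22.3 ,   9.3 ]), array([-0.01, -0.  ,  0.01]))
```

Call:
carry_out([
  [[0,-1.8,0.8,0,0,0,85],[0,-3.6,1.6,0,0,0,85],[0,-5.4,2.4,0,0,0,85],[0,-7.2,3.2,0,0,0,85],[0,-9,4,0,0,0,85]],
])

```text
t: 1.1
tcp_pos: [0.3888, 0.1077, 0.2313]
tool_rot: [0.067, 0.704, -0.067, 0.704]
force: [1.2, -0.1, -0.2]
finger_gap: 0.998
```

Call:
carry_out([
  [[0,-1.8,0.8,0,0,0,85],[0,-3.6,1.6,0,0,0,85],[0,-5.4,2.4,0,0,0,85],[0,-7.2,3.2,0,0,0,60],[0,-9,4,0,0,0,60]],
])

```text
t: 1.6
tcp_pos: [0.4444, -0.1323, 0.2312]
tool_rot: [0.067, 0.704, -0.067, 0.704]
force: [1.0, 0.9, 0.2]
finger_gap: 0.703
```

```bash
python3 - <<'E'
from h import *
st=manip.sense();print(st['t'],st['tcp_pos'],st['q'])
T=tool([np.cos(np.radians(-10.7)),np.sin(np.radians(-10.7)),0],1)
print(cmd([.4575,-.2435,.07],T)); 
E
```

```text
1.6 [ 0.44436018 -0.13229393  0.23117789] [-5.31275759e-01  3.11817664e-01  1.82352419e+00  2.75606023e-04
  1.00669148e+00 -1.91142503e+00]
(array([ 6.45, -4.27,  1.36]), array([-0.05, -0.  , -0.  ]))
```

Call:
carry_out([
  [[0.4,-1.8,0.5,0,0,0,60],[1,-3.5,1,0,0,0,60],[2.6,-4.2,1.3,0,0,0,60],[4.3,-4.3,1.4,0,0,0,60],[5.8,-4.3,1.4,0,0,0,60]],
])

```text
t: 2.1
tcp_pos: [0.4586, -0.2438, 0.0844]
tool_rot: [0.068, 0.704, -0.068, 0.704]
force: [0.1, -0.1, -0.2]
finger_gap: 0.702
```

```bash
python3 - <<'E'
from h import *
st=manip.sense();print(st['t'],st['tcp_pos'],st['q'])
T=tool([np.cos(np.radians(-10.7)),np.sin(np.radians(-10.7)),0],1)
print(cmd([.4570,-.2435,.003],T)); 
s=snap('side','side1');t=snap('top','top1')
a=cv2.resize(s['image'][190:260,200:300],None,fx=5,fy=5,interpolation=cv2.INTER_CUBIC)
b=cv2.resize(t['image'][150:220+20,290:350],None,fx=4.4,fy=4.4,interpolation=cv2.INTER_CUBIC)
h=max(a.shape[0],b.shape[0]);P=lambda x:np.pad(x,((0,h-x.shape[0]),(0,0),(0,0)))
cv2.imwrite('pics/c5.png',np.hstack([P(a),P(b)])[...,::-1])
E
```

```text
2.1 [ 0.45858737 -0.24382283  0.08444884] [-7.04046714e-01  6.17747874e-01  1.81954041e+00 -9.25159000e-06
  7.03863098e-01 -2.08271084e+00]
(array([ 3.26,  0.  , -0.07]), array([-0.06,  0.  ,  0.  ]))
```

View pics/c5.png

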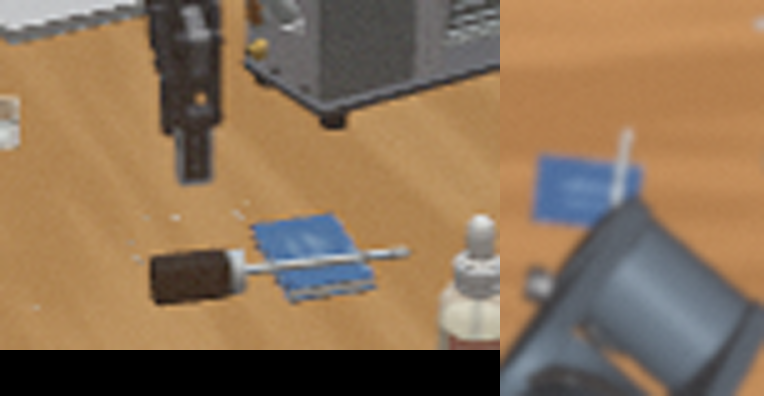

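Call:
carry_out([
  [[0.8,0,0,0,0,0,60],[1.6,0,-0.05,0,0,0,60],[2.4,0,-0.05,0,0,0,60],[3.0,0,-0.05,0,0,0,60],[3.2,0,-0.05,0,0,0,60]],
])

```text
t: 2.7
tcp_pos: [0.4578, -0.2422, 0.0067]
tool_rot: [0.067, 0.704, -0.067, 0.704]
force: [0.3, -0.4, 0.3]
finger_gap: 0.701
```

```bash
python3 - <<'E'
from h import *
st=manip.sense();print(st['t'],st['tcp_pos'],st['force'])
s=snap('side','side2');print(proj(s,st['tcp_pos']))
a=cv2.resize(s['image'][190:260,200:300],None,fx=7,fy=7,interpolation=cv2.INTER_CUBIC)
cv2.imwrite('pics/c6.png',a[...,::-1])
E
```

```text
2.7 [ 0.45775369 -0.24221275  0.00672867] [ 0.29684904 -0.42655192  0.29464734]
[[237.04257475 246.50634642]]
```

View pics/c6.png

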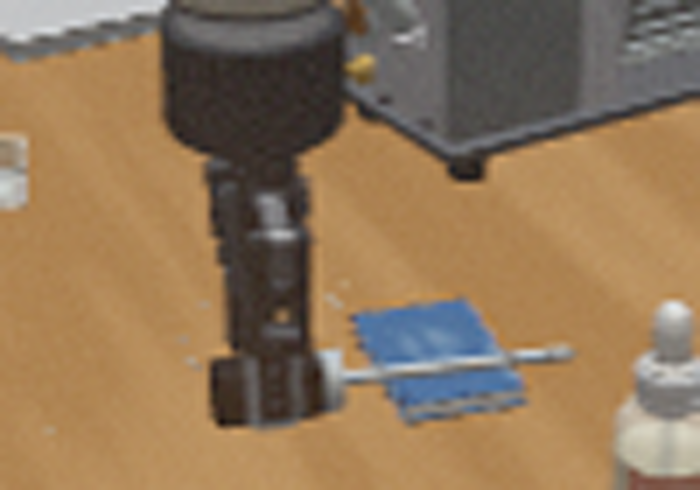

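The near finger covers the middle of the grip at about (272,385) in the crop, with the rod pointing right to (570,352). I'll close the fingers now.

Call:
carry_out([
  [[0,0,0,0,0,0,40],[0,0,0,0,0,0,20],[0,0,0,0,0,0,5],[0,0,0,0,0,0,5],[0,0,0,0,0,0,5]],
], force=70)

```text
t: 3.25
tcp_pos: [0.4581, -0.2428, 0.0077]
tool_rot: [0.067, 0.703, -0.068, 0.705]
force: [-0.4, -0.7, 6.0]
finger_gap: 0.216
```

Call:
carry_out([
  [[0,0,0,0,0,0,5],[-0.5,0,0,0,0,0,5],[-1.5,0,0,0,0,0,5],[-2.5,0,0,0,0,0,5],[-3.5,0,0,0,0,0,5]],
])

```text
t: 3.75
tcp_pos: [0.4571, -0.2419, 0.0954]
tool_rot: [0.067, 0.704, -0.067, 0.704]
force: [-0.2, -0.6, -2.1]
finger_gap: 0.218
```

```bash
python3 - <<'E'
from h import *
st=manip.sense();print(st['t'],st['tcp_pos'],st['force'],st['finger_gap']*85.4,R.from_quat(st['tool_rot']).as_matrix().round(4))
s=snap('side','side3');t=snap('top','top3');print(proj(s,st['tcp_pos']),proj(t,st['tcp_pos']))
a=cv2.resize(s['image'][180:250,210:300],None,fx=5,fy=5,interpolation=cv2.INTER_CUBIC)
b=cv2.resize(t['image'][150:220,290:350],None,fx=5,fy=5,interpolation=cv2.INTER_CUBIC)
cv2.imwrite('pics/c7.png',np.hstack([a,b])[...,::-1])
E
```

```text
3.75 [ 0.45708417 -0.24191298  0.09535179] [-0.20920654 -0.56633274 -2.08010158] 18.637028703633646 [[-3.000e-04  1.889e-01  9.820e-01]
 [ 3.000e-04  9.820e-01 -1.889e-01]
 [-1.000e+00  2.000e-04 -4.000e-04]]
[[236.01540535 219.8159031 ]] [[314.12056422 217.46212962]]
```

View pics/c7.png

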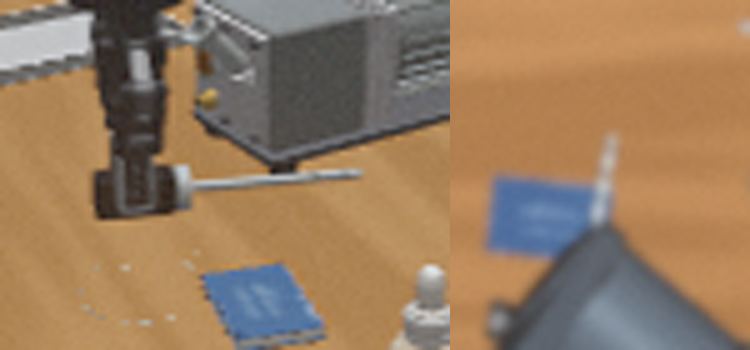

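```bash
python3 - <<'E'
from h import *
s=load('side3');t=load('top3');st=manip.sense();R0=R.from_quat(st['tool_rot'])
P,e=tri(s,(281.8,214.6),t,(322,177));print(P,e,R0.inv().apply(P-st['tcp_pos'])*1000)
# collar front bottom centre in side: (190,187)
for uv in((189,187),(361,174.5)):
    o,d=ray(s,210+uv[0]/5-.4,180+uv[1]/5-.4)
    # intersect with vertical plane containing tool x,z through tcp
    n=R0.as_matrix()[:,1]; k=np.dot(n,st['tcp_pos']-o)/np.dot(n,d); print(R0.inv().apply(o+k*d-st['tcp_pos'])*1000)
E
```

```text
[ 0.5925071  -0.26777862  0.09884226] 0.000962879166196749 [ -0.56331207   1.34778655 135.60208805]
[-4.05206865e+00  4.07190008e-14  3.12438517e+01]
[-1.52640694e+00  1.91772596e-13  1.34738110e+02]
```

```bash
cat >> h.py <<'E'
M=np.array([.5765,-.0425,.117])
def dirv(yaw,pitch): y,p=np.radians([yaw,pitch]); return np.array([np.cos(y)*np.cos(p),np.sin(y)*np.cos(p),-np.sin(p)])
OFF=np.array([-.005,.0005,.031])  # collar in tool frame
def tgt(out,yaw=9,pitch=45,M=M):
    """TCP pose with collar 'out' m out of the mouth"""
    d=dirv(yaw,pitch);T=tool(d,1); return M-d*out-T.apply(OFF),T
E
python3 - <<'E'
from h import *
p,T=tgt(.14);print(p);print('final',cmd(p,T))
T2=tool(dirv(0,20),1);print(cmd([.435,-.1,.28],T2))
E
```

```text
[ 0.45365962 -0.06246224  0.23437973]
final (array([-5.51,  7.05, -1.55]), array([-3.79,  8.97, -1.51]))
(array([-7.33,  5.43, -1.98]), array([-2.16,  4.06, -0.33]))
```

Call:
carry_out([
  [[-1.8,0.6,-0.4,-0.3,0.6,0,5],[-3.4,1.5,-0.8,-0.7,1.4,-0.1,5],[-5,2.8,-1.2,-1.2,2.3,-0.1,5],[-6.3,4.1,-1.6,-1.7,3.2,-0.2,5],[-7.3,5.4,-2,-2.2,4.1,-0.3,5]],
])

```text
t: 4.35
tcp_pos: [0.4338, -0.0991, 0.2786]
tool_rot: [0.001, 0.822, 0.004, 0.57]
force: [0.9, -1.2, -2.4]
finger_gap: 0.217
```

```bash
python3 - <<'E'
from h import *
st=manip.sense();print(st['t'],st['tcp_pos'],st['q'],st['finger_gap'],st['force'])
p,T=tgt(.14);print('final',cmd(p,T))
E
```

```text
4.35 [ 0.43378422 -0.099128    0.27856342] [-0.38954036  0.3890891   1.59516973 -0.12869747  1.49379965 -1.93349607] 0.2173800063727326 [ 0.94959929 -1.19938022 -2.38744973]
final (array([1.38, 1.45, 1.37]), array([-1.44,  4.89, -1.03]))
```

Call:
carry_out([
  [[0.3,0.3,0.3,-0.3,1,-0.2,5],[0.6,0.6,0.6,-0.6,2,-0.4,5],[0.9,0.9,0.9,-0.9,3,-0.6,5],[1.2,1.2,1.2,-1.2,4,-0.8,5],[1.38,1.45,1.37,-1.44,4.89,-1.03,5]],
])

```text
t: 4.85
tcp_pos: [0.4538, -0.063, 0.231]
tool_rot: [-0.072, 0.922, 0.031, 0.38]
force: [0.3, -0.4, -1.9]
finger_gap: 0.214
```

```bash
python3 - <<'E'
from h import *
s=snap('side','side4');t=snap('top','top4')
st=manip.sense();print(st['t'],st['tcp_pos'],st['q'],st['finger_gap'],st['force'])
p,T=tgt(.14);print('final',cmd(p,T))
a=cv2.resize(s['image'][140:220,200:280],None,fx=5,fy=5,interpolation=cv2.INTER_CUBIC)
b=cv2.resize(t['image'][130:210,220:295],None,fx=5,fy=5,interpolation=cv2.INTER_CUBIC)
cv2.imwrite('pics/c8.png',np.hstack([a,b])[...,::-1])
E
```

```text
4.95 [ 0.45364251 -0.06204689  0.22922439] [-0.21312329  0.67964421  1.41018945 -0.26497427  1.79872205 -1.90200905] 0.2146872011531467 [-0.93361663 -0.0888908  -1.27446653]
final (array([-0.14, -0.02, -0.15]), array([ 0.04, -0.05, -0.02]))
```

View pics/c8.png

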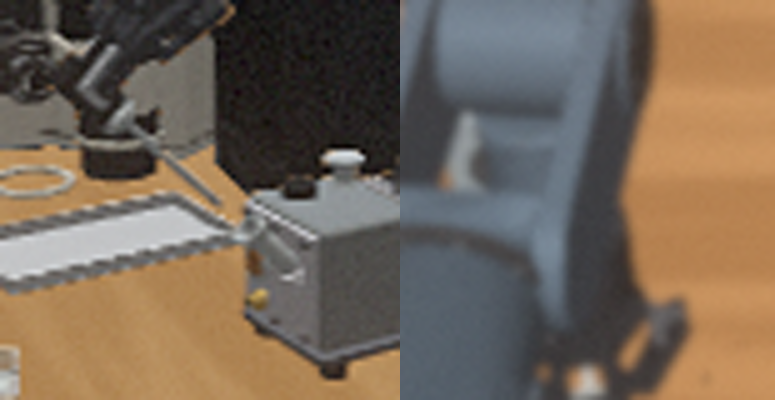

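```bash
python3 - <<'E'
from h import *
s=load('side4')
a=cv2.resize(s['image'][155:205,215:275],None,fx=12,fy=12,interpolation=cv2.INTER_CUBIC)
cv2.imwrite('pics/c9.png',a[...,::-1])
# predicted
st=manip.sense();R0=R.from_quat(st['tool_rot'])
for l,P in(('tip',st['tcp_pos']+R0.apply([-.005,.0005,.136])),('collar',st['tcp_pos']+R0.apply([-.005,.0005,.031])),('M',M),('M+in60',M+dirv(9,45)*.06)): print(l,P.round(4),((proj(s,P)[0]-[215,155]+.5)*12-.5).round(0))
E
```

```text
tip [ 0.5516 -0.0456  0.1362] [342. 320.]
collar [ 0.4786 -0.0575  0.2107] [ 99. 110.]
M [ 0.5765 -0.0425  0.117 ] [421. 368.]
M+in60 [ 0.6184 -0.0359  0.0746] [546. 476.]
```

View pics/c9.png

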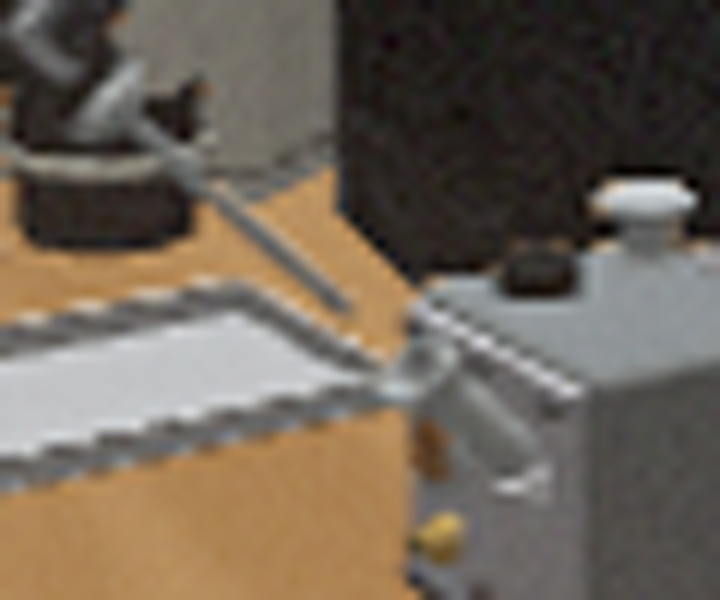

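Call:
carry_out([
  [[0,0,0.3,0,0,0,5],[0,0,0.6,0,0,0,5],[0,0,0.9,0,0,0,5],[0,0,1.1,0,0,0,5],[0,0,1.1,0,0,0,5]],
])

```text
t: 5.45
tcp_pos: [0.4732, -0.0608, 0.2127]
tool_rot: [-0.071, 0.921, 0.03, 0.382]
force: [0.5, 0.7, -1.4]
finger_gap: 0.213
```

```bash
cat >> h.py <<'E'
def look(n):
    s=snap('side',n);st=manip.sense();R0=R.from_quat(st['tool_rot']);d=R0.as_matrix()[:,2]
    print(st['t'],st['tcp_pos'].round(4),'gap',st['finger_gap'].round(4),'F',st['force'].round(1),'Ftool',R0.inv().apply(st['force']).round(1),'Tt',R0.inv().apply(st['ft_torque']).round(2))
    print('yaw',np.degrees(np.arctan2(d[1],d[0])).round(2),'pitch',np.degrees(np.arcsin(-d[2])).round(2))
    C=st['tcp_pos']+R0.apply(OFF)
    dd=dirv(9,45); print('collar from M: out',(-(C-M)@dd).round(4),'perp',((C-M)-dd*((C-M)@dd)).round(4), 'in tool',R0.inv().apply(C-M).round(4))
    cv2.imwrite(f'pics/{n}z.png',cv2.resize(s['image'][155:205,215:275],None,fx=12,fy=12,interpolation=cv2.INTER_CUBIC)[...,::-1])
    return s,st
E
python3 -c "
from h import *
look('side5')"
```

```text
Traceback (most recent call last):
  File "h.py", line 39, in look
    print(st['t'],st['tcp_pos'].round(4),'gap',st['finger_gap'].round(4),'F',st['force'].round(1),'Ftool',R0.inv().apply(st['force']).round(1),'Tt',R0.inv().apply(st['ft_torque']).round(2))
                                               ^^^^^^^^^^^^^^^^^^^^^^
AttributeError: 'float' object has no attribute 'round'
```

```bash
sed -i "s/st\['finger_gap'\].round(4)/round(st['finger_gap'],4)/" h.py; python3 -c "
from h import *
look('side6')"
```

```text
5.55 [ 0.4728 -0.0607  0.2131] gap 0.2168 F [ 0.4  0.2 -0.4] Ftool [-0.   0.1  0.6] Tt [ 0.01 -0.42 -0.05]
yaw 8.94 pitch 44.97
collar from M: out 0.1113 perp [-0.0008 -0.0014 -0.001 ] in tool [ 0.0014 -0.0014 -0.1113]
```

View pics/side6z.png

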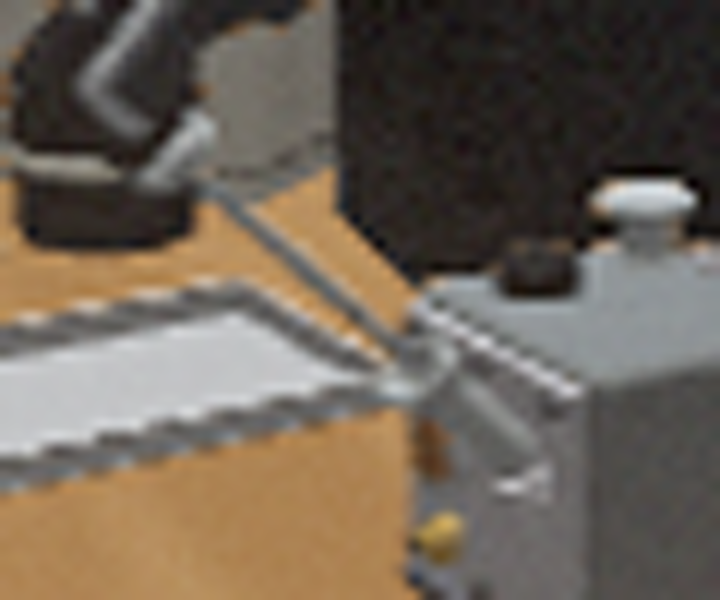

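Call:
carry_out([
  [[0,0.03,0.15,0,0,0,5],[0,0.05,0.3,0,0,0,5],[0,0.05,0.45,0,0,0,5],[0,0.05,0.6,0,0,0,5],[0,0.05,0.7,0,0,0,5]],
])

```text
t: 6.05
tcp_pos: [0.4852, -0.0573, 0.2001]
tool_rot: [-0.072, 0.921, 0.03, 0.382]
force: [-0.4, 0.5, -0.4]
finger_gap: 0.215
```

```bash
python3 -c "
from h import *
look('side7')"
```

```text
6.1 [ 0.4853 -0.0572  0.1998] gap 0.2141 F [ 0.9  0.3 -1.3] Ftool [0.2 0.1 1.6] Tt [-0.01 -0.43  0.  ]
yaw 8.99 pitch 44.98
collar from M: out 0.0929 perp [-0.0012 -0.     -0.0012] in tool [ 0.0017  0.0002 -0.0929]
```

View pics/side7z.png

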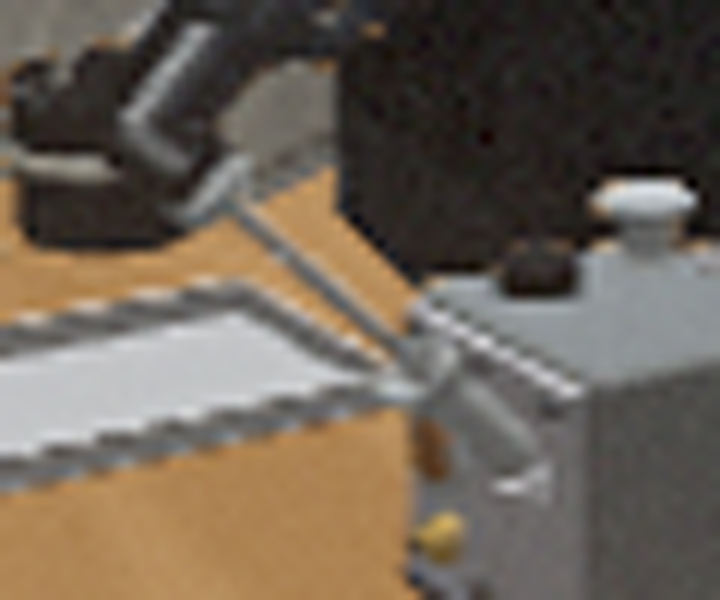

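Call:
carry_out([
  [[0,0,0.1,0,0,0,5],[0,0,0.2,0,0,0,5],[0,0,0.3,0,0,0,5],[0,0,0.4,0,0,0,5],[0,0,0.5,0,0,0,5]],
])

```text
t: 6.6
tcp_pos: [0.4938, -0.056, 0.1915]
tool_rot: [-0.072, 0.921, 0.03, 0.382]
force: [-0.8, -0.0, -1.6]
finger_gap: 0.216
```

```bash
python3 -c "
from h import *
look('side8')"
```

```text
6.65 [ 0.494  -0.0559  0.1912] gap 0.2147 F [ 0.2 -0.6 -1. ] Ftool [ 0.6 -0.6  0.8] Tt [ 0.02 -0.44  0.  ]
yaw 8.97 pitch 44.97
collar from M: out 0.0806 perp [-0.0012 -0.0001 -0.0012] in tool [ 0.0016  0.0001 -0.0806]
```

Call:
carry_out([
  [[0,0,0.2,0,0,0,5],[0,0,0.4,0,0,0,5],[0,0,0.6,0,0,0,5],[0,0,0.8,0,0,0,5],[0,0,0.9,0,0,0,5]],
])

```text
t: 7.15
tcp_pos: [0.5097, -0.0534, 0.1752]
tool_rot: [-0.072, 0.921, 0.03, 0.382]
force: [-0.1, 0.5, -1.0]
finger_gap: 0.215
```

```bash
python3 -c "
from h import *
look('side9')"
```

```text
7.2 [ 0.5097 -0.0534  0.175 ] gap 0.2149 F [ 0.  -0.2 -1.1] Ftool [ 0.8 -0.2  0.8] Tt [ 0.01 -0.46  0.04]
yaw 8.99 pitch 44.99
collar from M: out 0.0578 perp [-0.0013 -0.     -0.0013] in tool [ 0.0018  0.0002 -0.0578]
```

View pics/side9z.png

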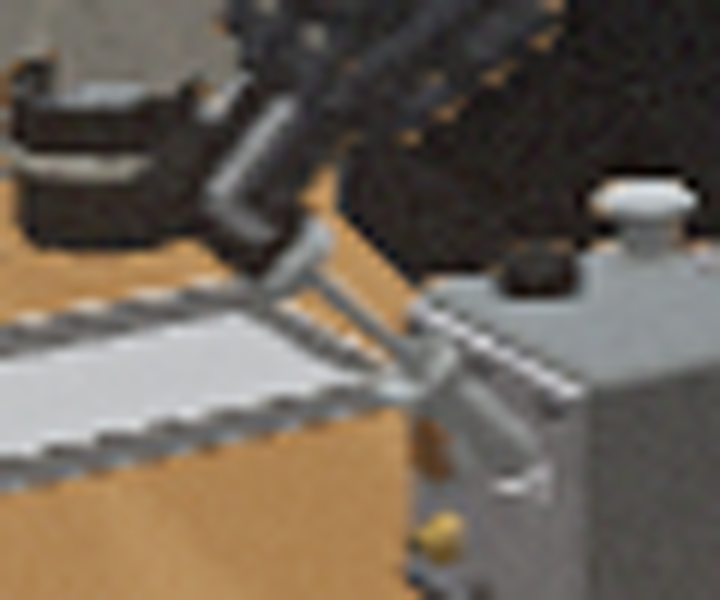

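The rod is about 47 mm down the tube with no contact force. In the crop the collar is near (290,265) and the rod enters the mouth at (415,360).

Call:
carry_out([
  [[0,0,0.2,0,0,0,5],[0,0,0.4,0,0,0,5],[0,0,0.6,0,0,0,5],[0,0,0.8,0,0,0,5],[0,0,0.9,0,0,0,5]],
])

```text
t: 7.7
tcp_pos: [0.5254, -0.0509, 0.1593]
tool_rot: [-0.072, 0.921, 0.03, 0.382]
force: [0.0, -0.3, -0.4]
finger_gap: 0.217
```

```bash
python3 -c "
from h import *
look('side10')"
```

```text
7.75 [ 0.5255 -0.0509  0.1591] gap 0.213 F [0.5 0.4 0. ] Ftool [-0.4  0.4  0.3] Tt [ 0.   -0.51  0.02]
yaw 8.98 pitch 44.98
collar from M: out 0.0353 perp [-0.0012 -0.0001 -0.0012] in tool [ 0.0017  0.0001 -0.0353]
```

Call:
carry_out([
  [[0,0,0.2,0,0,0,5],[0,0,0.4,0,0,0,5],[0,0,0.6,0,0,0,5],[0,0,0.8,0,0,0,5],[0,0,0.9,0,0,0,5]],
])

```text
t: 8.25
tcp_pos: [0.5411, -0.0484, 0.1434]
tool_rot: [-0.072, 0.921, 0.03, 0.382]
force: [-0.4, 0.1, -1.0]
finger_gap: 0.216
```

```bash
python3 -c "
from h import *
look('side11')"
```

```text
8.3 [ 0.5412 -0.0484  0.1432] gap 0.2149 F [-0.8 -0.3 -1.6] Ftool [ 1.7 -0.2  0.5] Tt [-0.06 -0.51  0.04]
yaw 8.98 pitch 44.98
collar from M: out 0.0128 perp [-0.0013 -0.     -0.0012] in tool [ 0.0018  0.0001 -0.0128]
```

View pics/side11z.png

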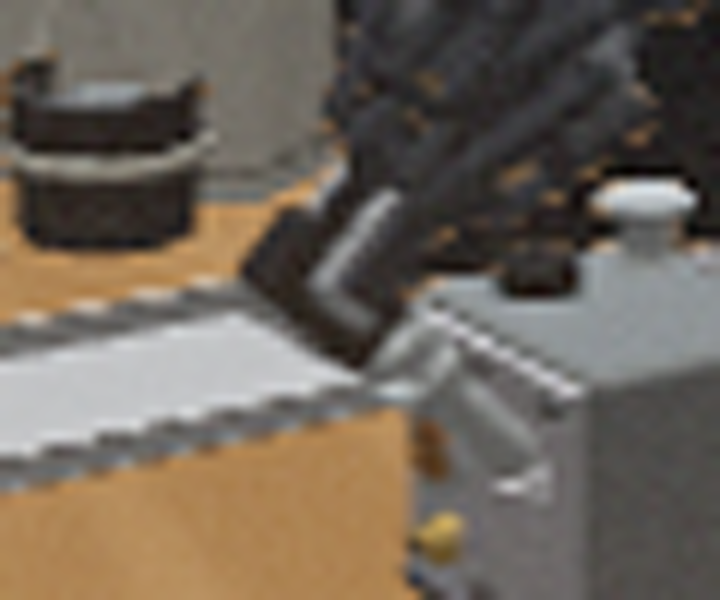

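The collar at (400,340) is now just outside the rim at (420,370). I'll go on in 1–2 mm steps.

Call:
carry_out([
  [[0,0,0.08,0,0,0,5],[0,0,0.16,0,0,0,5],[0,0,0.24,0,0,0,5],[0,0,0.3,0,0,0,5],[0,0,0.3,0,0,0,5]],
])

```text
t: 8.8
tcp_pos: [0.5462, -0.0476, 0.1384]
tool_rot: [-0.072, 0.921, 0.03, 0.382]
force: [-0.9, 0.5, -2.1]
finger_gap: 0.218
```

```bash
python3 -c "
from h import *
look('side12')"
```

```text
8.85 [ 0.5462 -0.0476  0.1385] gap 0.2179 F [-0.5  0.2 -1.6] Ftool [1.4 0.3 0.8] Tt [-0.06 -0.38  0.14]
yaw 8.98 pitch 44.96
collar from M: out 0.0059 perp [-0.0011 -0.     -0.0011] in tool [ 0.0015  0.0002 -0.0059]
```

View pics/side12z.png

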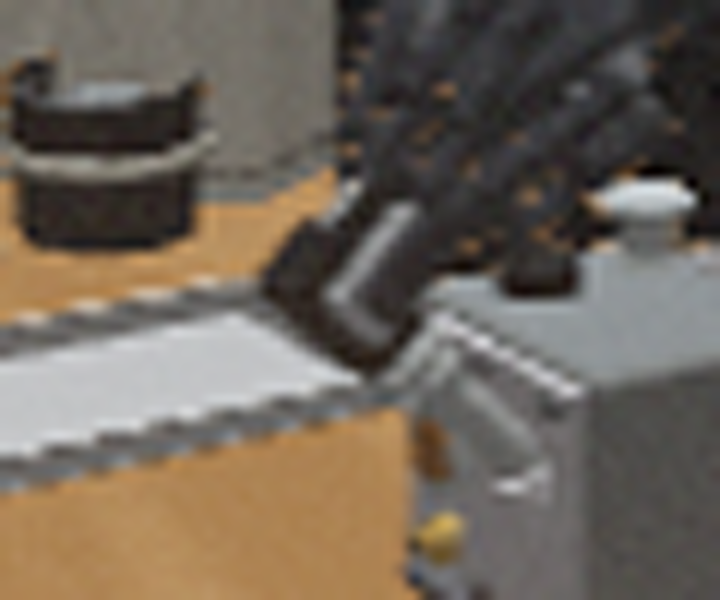

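Call:
carry_out([
  [[0,0,0.04,0,0,0,5],[0,0,0.08,0,0,0,5],[0,0,0.12,0,0,0,5],[0,0,0.16,0,0,0,5],[0,0,0.16,0,0,0,5]],
])

```text
t: 9.35
tcp_pos: [0.5472, -0.0474, 0.1376]
tool_rot: [-0.072, 0.922, 0.03, 0.379]
force: [-5.1, -0.8, 5.7]
finger_gap: 0.217
```

```bash
python3 -c "
from h import *
look('side13')"
```

```text
9.4 [ 0.5473 -0.0475  0.1376] gap 0.2125 F [-5.8 -0.2  5.6] Ftool [ 0.1  0.7 -8. ] Tt [-0.08  0.93  0.07]
yaw 8.92 pitch 45.29
collar from M: out 0.0045 perp [-0.0011 -0.     -0.0011] in tool [ 0.0016  0.0001 -0.0045]
```

```bash
python3 - <<'E'
from h import *
A=[]
for n in('side12','side13'):
    A.append(cv2.resize(load(n)['image'][172:196,236:262],None,fx=15,fy=15,interpolation=cv2.INTER_CUBIC)[...,::-1])
cv2.imwrite('pics/c14.png',np.hstack(A))
E
```

```text
(no output)
```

View pics/c14.png

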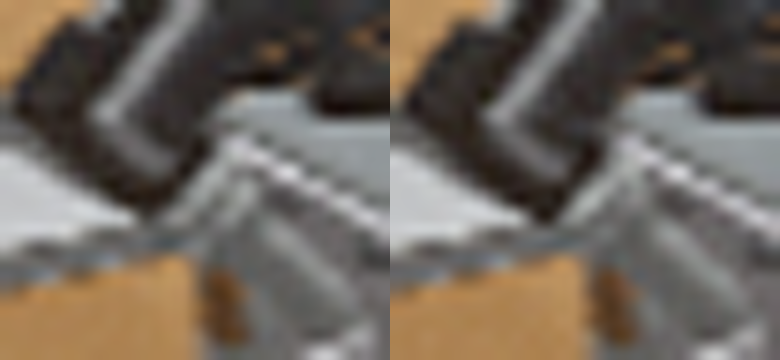

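Call:
carry_out([
  [[0,0,0.02,0,0,0,5],[0,0,0.04,0,0,0,5],[0,0,0.06,0,0,0,5],[0,0,0.08,0,0,0,5],[0,0,0.08,0,0,0,5]],
])

```text
t: 9.9
tcp_pos: [0.5473, -0.0474, 0.1376]
tool_rot: [-0.071, 0.923, 0.029, 0.377]
force: [-7.9, -0.2, 10.1]
finger_gap: 0.218
```

```bash
python3 - <<'E'
from h import *
look('side14')
A=[]
for n in('side13','side14'):
    A.append(cv2.resize(load(n)['image'][172:196,236:262],None,fx=15,fy=15,interpolation=cv2.INTER_CUBIC)[...,::-1])
cv2.imwrite('pics/c15.png',np.hstack(A))
E
```

```text
9.95 [ 0.5473 -0.0474  0.1376] gap 0.217 F [-8.2 -0.3 10.7] Ftool [ -1.7   1.  -13.3] Tt [-0.17  1.64  0.08]
yaw 8.89 pitch 45.55
collar from M: out 0.0045 perp [-0.0012 -0.0001 -0.0012] in tool [ 0.0017  0.0001 -0.0044]
```

View pics/c15.png

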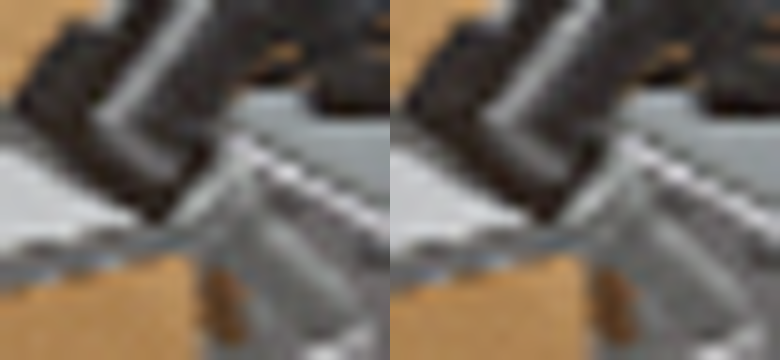

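The collar is seated: 13 N axial, no further travel, and no gap left at the rim. Now I'll draw it straight out.

Call:
carry_out([
  [[0,0,-0.2,0,0,0,5],[0,0,-0.5,0,0,0,5],[0,0,-0.9,0,0,0,5],[0,0,-1.3,0,0,0,5],[0,0,-1.7,0,0,0,5]],
])

```text
t: 10.45
tcp_pos: [0.5202, -0.0518, 0.165]
tool_rot: [-0.072, 0.921, 0.03, 0.382]
force: [-0.6, 1.5, -2.2]
finger_gap: 0.215
```

Call:
carry_out([
  [[0,0,-0.4,0,0,0,5],[0,0,-0.8,0,0,0,5],[0,0,-1.2,0,0,0,5],[0,0,-1.6,0,0,0,5],[0,0,-2,0,0,0,5]],
])

```text
t: 10.95
tcp_pos: [0.4851, -0.0575, 0.2006]
tool_rot: [-0.072, 0.921, 0.03, 0.382]
force: [0.1, 0.3, -2.2]
finger_gap: 0.212
```

```bash
python3 - <<'E'
from h import *
look('side15')
E
```

```text
11.0 [ 0.4844 -0.0576  0.2018] gap 0.2159 F [-1.7  0.5 -0. ] Ftool [ 1.1  0.8 -1.1] Tt [ 0.07 -0.42 -0.02]
yaw 8.9 pitch 45.0
collar from M: out 0.095 perp [-0.0007 -0.0001 -0.0007] in tool [ 0.001  -0.0001 -0.095 ]
```

View pics/side15z.png

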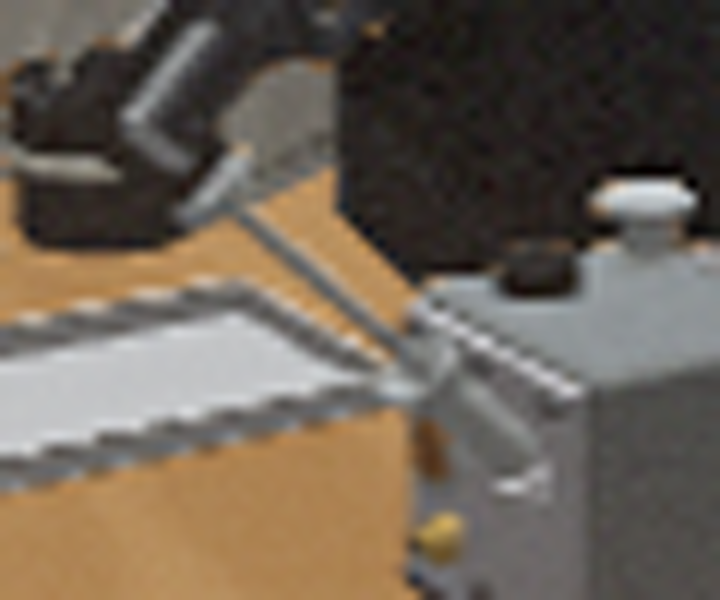

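Call:
carry_out([
  [[0,0,-0.4,0,0,0,5],[0,0,-0.8,0,0,0,5],[0,0,-1.2,0,0,0,5],[0,0,-1.6,0,0,0,5],[0,0,-2,0,0,0,5]],
])

```text
t: 11.5
tcp_pos: [0.4501, -0.0628, 0.2358]
tool_rot: [-0.072, 0.921, 0.03, 0.382]
force: [0.4, 0.2, -1.5]
finger_gap: 0.214
```

```bash
python3 - <<'E'
from h import *
s,st=look('side16')
print(st['q'])
# tray corners from top0
t=load('top0');x0,y0,x1,y1=145,150,200,230
i=t['image'][y0:y1,x0:x1].astype(int);m=((i.max(2)-i.min(2)<25)&(i.sum(2)>300)).astype(np.uint8)
c=max(cv2.findContours(m,0,1)[0],key=cv2.contourArea)
for p in cv2.boxPoints(cv2.minAreaRect(c)): print(plane(t,p[0]+x0,p[1]+y0,.012).round(3))
# level pose: tip over tray centre, stick yaw 20, tip .105 up
for yaw in (9,15,25):
  T=tool(dirv(yaw,0),1); tip=np.array([.551,.258,.10]); p=tip-T.apply([-.003,.0005,.136]); print(yaw,p,cmd(p+[0,0,.06],T))
# intermediate
T=tool(dirv(9,15),1);print('mid',cmd([.42,.06,.25],T))
E
```

```text
11.55 [ 0.4493 -0.0629  0.2371] gap 0.2165 F [-1.1 -0.4  0.2] Ftool [ 0.7 -0.2 -1. ] Tt [ 0.02 -0.39  0.02]
yaw 8.91 pitch 45.01
collar from M: out 0.145 perp [-0.0009  0.     -0.0008] in tool [ 0.0012  0.     -0.145 ]
[-0.21617369  0.66278661  1.41824165 -0.26666885  1.80266696 -1.90242468]
[0.647 0.334 0.012]
[0.665 0.215 0.012]
[0.455 0.18  0.012]
[0.437 0.298 0.012]
9 [0.4167526  0.23623107 0.097     ] (array([ 1.87, 12.02,  2.67]), array([-0.02, -9.  , -0.01]))
15 [0.4197635  0.22231765 0.097     ] (array([ 1.85, 11.45,  2.69]), array([-1.16, -8.99, -0.48]))
25 [0.42795345 0.20007076 0.097     ] (array([ 1.71, 10.52,  2.82]), array([-3.05, -8.94, -1.27]))
mid (array([-0.08,  5.04, -0.65]), array([-0.02, -6.  , -0.01]))
```

View pics/side16z.png

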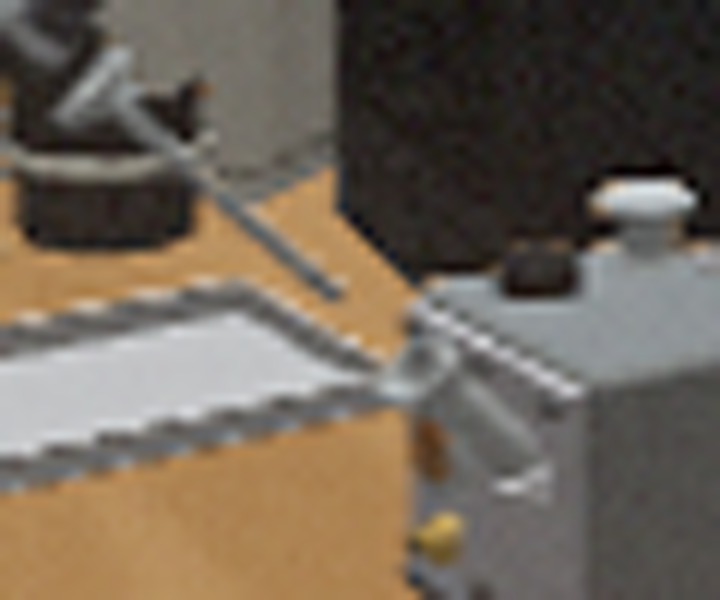

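The rod is fully out, with its tip at (335,292) clear of the mouth at (415,365). Next I'll carry it left over the tray and level it.

Call:
carry_out([
  [[0,0.7,-0.4,0,-0.8,0,5],[0,1.7,-0.6,0,-2,0,5],[0,2.8,-0.6,0,-3.4,0,5],[0,3.9,-0.6,0,-4.7,0,5],[0,5,-0.6,0,-6,0,5]],
])

```text
t: 12.05
tcp_pos: [0.4208, 0.06, 0.2464]
tool_rot: [-0.061, 0.789, 0.048, 0.609]
force: [0.2, 0.9, -1.5]
finger_gap: 0.219
```

```bash
python3 - <<'E'
from h import *
st=manip.sense();print(st['tcp_pos'],st['force'])
T=tool(dirv(9,0),1); tip=np.array([.551,.258,.15]); p=tip-T.apply([-.003,.0005,.136]); print(p,cmd(p,T))
E
```

```text
[0.42077265 0.0599763  0.24643426] [ 0.21209182  0.90252387 -1.50839357]
[0.4167526  0.23623107 0.147     ] (array([3.62, 6.99, 1.91]), array([-0.02, -2.93, -0.01]))
```

Call:
carry_out([
  [[0.5,1.4,0.3,0,-0.6,0,5],[1.2,2.9,0.6,0,-1.2,0,5],[2,4.4,1,0,-1.8,0,5],[2.8,5.8,1.4,0,-2.4,0,5],[3.6,7,1.9,0,-2.9,0,5]],
])

```text
t: 12.55
tcp_pos: [0.4151, 0.237, 0.1466]
tool_rot: [-0.055, 0.707, 0.055, 0.703]
force: [-0.9, -0.1, -1.1]
finger_gap: 0.216
```

```bash
python3 - <<'E'
from h import *
s=snap('side','side20');t=snap('top','top20')
st=manip.sense();R0=R.from_quat(st['tool_rot']);print(st['t'],st['tcp_pos'],st['force'],R0.as_matrix().round(3).tolist())
for l in(.031,.136):
  P=st['tcp_pos']+R0.apply([-.003,.0005,l]);print(P,proj(s,P),proj(t,P))
a=cv2.resize(s['image'][140:210,170:260],None,fx=5,fy=5,interpolation=cv2.INTER_CUBIC)
b=cv2.resize(t['image'][150:220,145:205],None,fx=5,fy=5,interpolation=cv2.INTER_CUBIC)
cv2.imwrite('pics/c20.png',np.hstack([a,b])[...,::-1])
T=tool(dirv(9,0),1); tip=np.array([.551,.258,.10]); p=tip-T.apply([-.003,.0005,.136]); print(p,cmd(p,T))
E
```

```text
12.65 [0.41268645 0.23750887 0.14478141] [-0.20373058 -0.5528739  -1.2387841 ] [[-0.014, -0.16, 0.987], [-0.002, 0.987, 0.16], [-1.0, 0.001, -0.014]]
[0.44324779 0.24295295 0.14735371] [[192.54411614 159.61256571]] [[166.21935584 220.92581332]]
[0.54689277 0.2597046  0.14590499] [[216.47292728 156.06886036]] [[161.82343934 189.0241898 ]]
[0.4167526  0.23623107 0.097     ] (array([ 1.91, -0.08,  0.18]), array([ 0.04, -0.16, -0.01]))
```

View pics/c20.png

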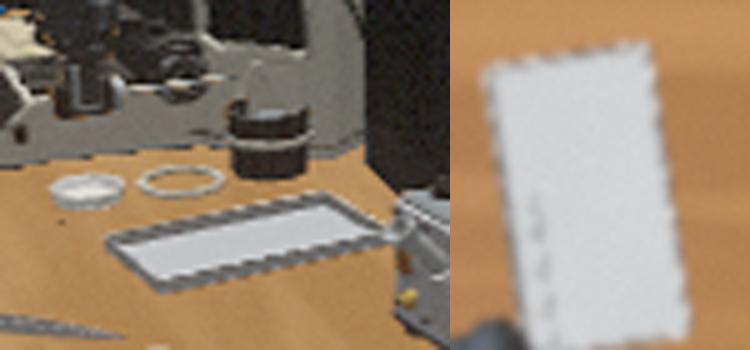

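Call:
carry_out([
  [[0.4,0,0.05,0,-0.1,0,5],[0.8,0,0.1,0,-0.16,0,5],[1.2,0,0.15,0,-0.16,0,5],[1.6,-0.05,0.15,0,-0.16,0,5],[1.85,-0.08,0.15,0,-0.16,0,5]],
])

```text
t: 13.15
tcp_pos: [0.4197, 0.2336, 0.0998]
tool_rot: [-0.054, 0.703, 0.055, 0.707]
force: [-0.3, -0.1, -0.6]
finger_gap: 0.213
```

```bash
cat > m.py <<'E'
from h import *
import sys
n=sys.argv[1]
s=snap('side','s'+n);t=snap('top','t'+n)
st=manip.sense();R0=R.from_quat(st['tool_rot']);print(st['t'],st['tcp_pos'],st['force'].round(1),R0.as_matrix()[:,2].round(4),np.abs(st['qd']).max().round(4))
for l in(.031,.136):
  P=st['tcp_pos']+R0.apply([-.003,.0005,l]);print(P,proj(s,P),proj(t,P), (proj(s,P)[0]-[180,155]+.5)*12-.5)
cv2.imwrite('pics/z'+n+'.png',cv2.resize(s['image'][155:205,180:240],None,fx=12,fy=12,interpolation=cv2.INTER_CUBIC)[...,::-1])
cv2.imwrite('pics/y'+n+'.png',cv2.resize(t['image'][150:230,140:210],None,fx=7,fy=7,interpolation=cv2.INTER_CUBIC)[...,::-1])
E
python3 m.py 1
```

```text
13.25 [0.41923194 0.2335444  0.09965871] [-0.9 -0.6 -1.5] [0.988  0.1544 0.0034] 0.0184
[0.44977296 0.2388212  0.10276544] [[195.15371741 170.3725048 ]] [[170.71709319 218.65095325]] [187.34460889 189.97005766]
[0.55351355 0.25503102 0.10312623] [[218.7991763  166.12516597]] [[166.46941412 187.73331906]] [471.09011563 139.0019916 ]
```

View pics/z1.png

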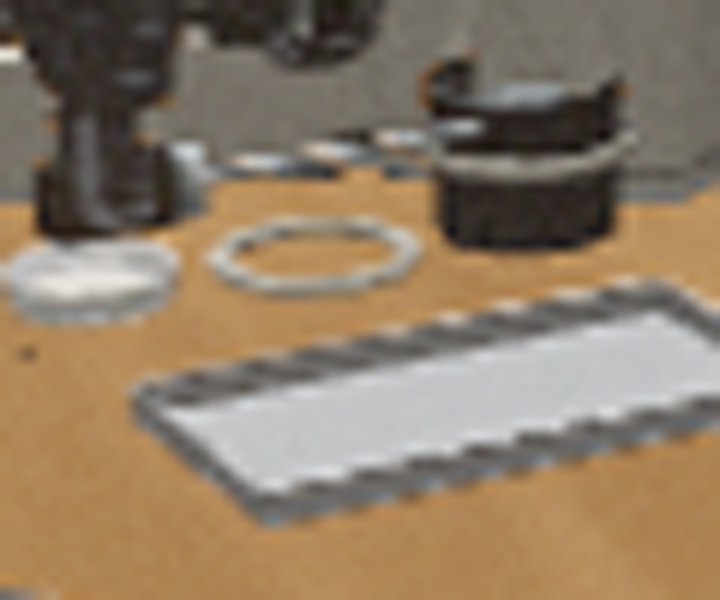

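View pics/y1.png

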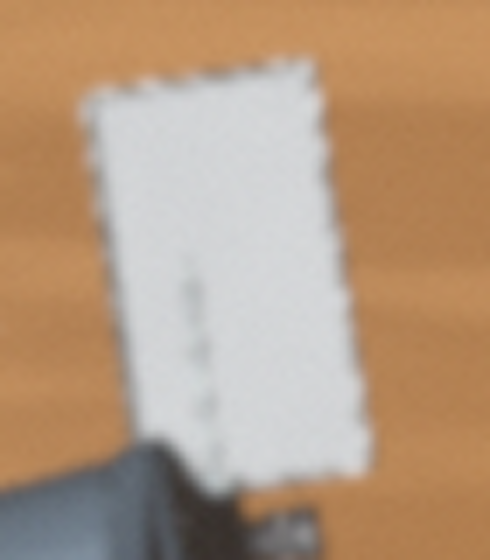

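Call:
carry_out([
  [[0.1,0,0,0,-0.08,0,5],[0.2,0,0,0,-0.16,0,5],[0.3,0,0,0,-0.24,0,5],[0.4,0,0,0,-0.24,0,5],[0.4,0,0,0,-0.24,0,5]],
])

```text
t: 13.75
tcp_pos: [0.4195, 0.2341, 0.0902]
tool_rot: [-0.054, 0.696, 0.056, 0.714]
force: [-0.1, 0.4, -0.9]
finger_gap: 0.221
```

Call:
carry_out([
  [[0,0,0,0,0,0,5],[0,0,0,0,0,0,5],[0,0,0,0,0,0,5],[0,0,0,0,0,0,5],[0,0,0,0,0,0,5]],
])

```text
t: 14.25
tcp_pos: [0.4198, 0.2342, 0.0905]
tool_rot: [-0.054, 0.696, 0.056, 0.714]
force: [-0.2, 0.1, -1.2]
finger_gap: 0.216
```

```bash
python3 m.py 2
```

```text
14.35 [0.41978642 0.23416893 0.09051276] [ 0.8 -0.5 -0.7] [0.9876 0.1549 0.0267] 0.0019
[0.4502448  0.23945002 0.09433983] [[195.37404468 172.3027347 ]] [[171.11425787 218.46066195]] [189.98853614 213.13281642]
[0.55393953 0.25571485 0.09714345] [[218.91339778 167.44144605]] [[166.69973474 187.70441071]] [472.46077339 154.79735264]
```

View pics/z2.png

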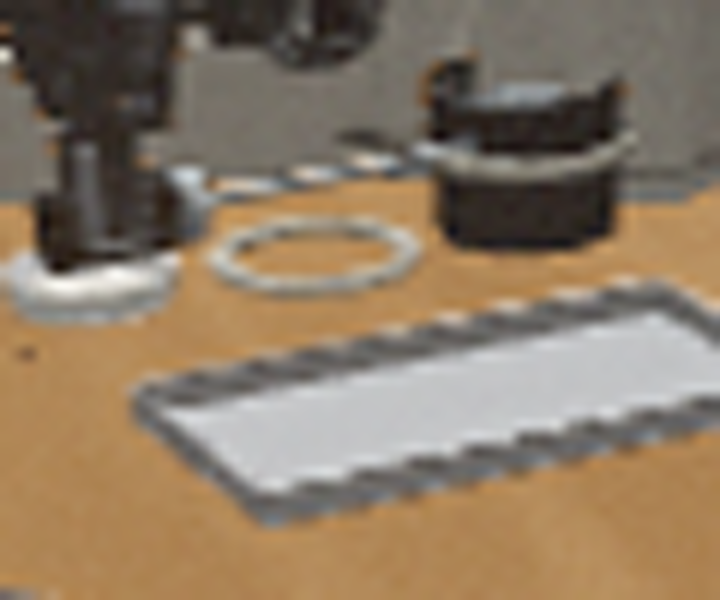

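View pics/y2.png

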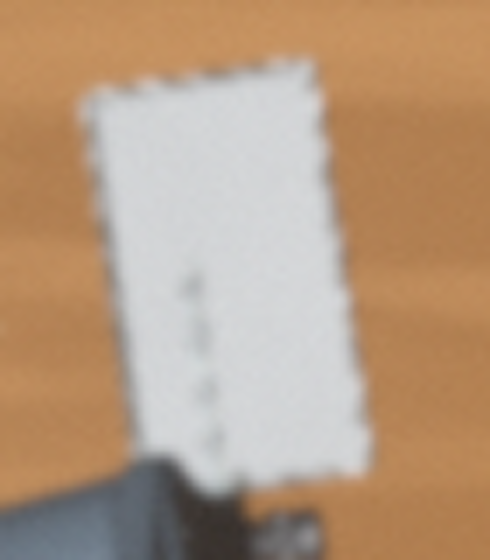

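```bash
python3 - <<'E'
from h import *
s=load('s2');t=load('t2')
print(tri(s,(219.9,166.4),t,(166.9,187.4)))
d=np.abs(load('t2')['image'].astype(int)-load('top0')['image']).sum(2)
print('bottle diff',d[175:200,345:375].max(),'tray right edge diff',d[160:210,185:200].max())
print(manip.sense()['qd'].round(4),manip.sign_off())
E
```

```text
(array([0.55616134, 0.25343213, 0.10203248]), np.float64(0.0030347288916279143))
bottle diff 46 tray right edge diff 44
the job is handed in; nothing more can be done
[-0.0005 -0.0002  0.0013  0.0003  0.0014 -0.0019] None
```

I checked the oil as asked and handed the job in at about 14.4 s, still holding the dipstick level over the tray. No verdict was reported.

- **Insertion:** I gripped the dipstick by its grip at 70 N and ran it down the slanting tube with almost no force. It stopped when the collar met the rim. I pushed to about 13 N, the tool advanced no further, and the picture showed no gap at the rim. I then drew it straight out until the tip was clear.
- **Presentation:** The two views put the tip at about (0.556, 0.253, 0.102), about 5 mm from the tray centre I measured and roughly 10 cm above the tray. In the side view the rod's slope matched level to within a few tenths of a degree. To get there I tilted the tool up about 1.5°, because the stick droops slightly in the grip. The joints were still at hand-in.
- **Bystanders:** The top view shows only noise-level change around the bottle and along the tray's right edge, so neither appears to have moved.

**Disagreements:**
- The collar seated about 4.5 mm earlier than my measured mouth position predicted. I took the force stop and the picture as the evidence instead.
- The final two-view rays missed each other by 3 mm, and the tip height from the tool pose (0.097 m) was 5 mm below the camera value.
- The arm hid the tube from the top camera during insertion, so sideways alignment there was checked only by force and the side view.

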